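# Close the clip well and take its outer lid in hand

## Robot

A 6-joint arm with a two-finger parallel gripper is mounted at the origin on the work surface. World frame = base frame: x ahead of the robot, y to its left, z up, the work surface at z = 0. Lengths are in mm, angles in rad, forces in N, time in s.
With the tool pointing down it reaches from about 350 to 850 mm from the base axis. Payload 8.1 kg.
Tool frame: the origin (TCP) lies midway between the tips of the shut fingers; the grasp point (between the pads) lies 19 mm behind it; z points along the fingers, y is the line along which they close (so a half turn about z gives the same grasp; the last joint's range is limited). The gripper opens to 93 mm and grips with 3 to 60 N. Pads are 15 mm wide; open, the fingers measure 128 mm over their backs; the gripper's body (75 mm by 188 mm) begins 65 mm behind the grasp point.
Start: joints at [1.24, 0.13, 1.488, -0, 1.523, -0.085], TCP at [145.977, 581.976, 218.635] pointing down, gripper open.
Joint ranges: [-2.96, 2.96], [-0.89, 2.26], [0.02, 2.5], [-1.34, 4.48], [0, 2.73], [-2.66, 2.66]. Speed limits (rad/s): [2.39, 2.39, 2.79, 3.14, 3.14, 3.14].

## Interface

Orientations are given as a unit quaternion [x, y, z, w].
In Python, from rig import arm, imaging gives the robot as it stands. The module is installed in compiled form; this text tells all that it offers. Calls block until the motion is done:
- arm.move_ptp(position, orientation): joint-space move of the TCP to a pose.
- arm.movel(position, max_speed=150, rotation=None, stop_force=None): straight line of the TCP; rotation=None keeps the orientation; max_speed is the mean speed in mm/s. With stop_force (N) it stops when the force on the tool has changed by that much, and returns True; else False.
- arm.set_joints(angles): joint-space move.
- arm.gripper_to(opening, grip_force=None): finger opening in mm; grip_force is the grip in N (None keeps the last); returns when the fingers have stopped.
- arm.wait(seconds).
- arm.inverse_kinematics(position, orientation): joint angles nearest the present ones, or None.
- arm.get_obs(): the state.
- imaging.capture(name): name is "scene" or "top" or "wrist"; returns the picture (480x640x3 uint8, red, green, blue); there is no depth.
- imaging.camera_info(name): a dict with "mtx" (3x3 intrinsics, pixels), "origin" and "orientation" of the camera in the world. Camera axes: x right, y up, looking along -z (the intrinsics and any distortion apply to the point x, -y, -z); pixel columns grow to the right and rows downward; lengths in mm; the calibration is good to about 2 mm. A picture is of the moment at which its call begins: read the wrist's pose just before it. camera_info takes no time and is no camera call; for the wrist camera it gives the pose at the moment of the call.
A pose or a line that the arm cannot do raises arm.Unreachable and nothing moves.
- arm.job_done(): hands the job in; it is judged then, once.
The state is a dict: "time": time; "joint_pos": joint angles; "qvel": joint speeds; "joint_efforts": joint torques, N m; "position": TCP position; "ee_rot": TCP orientation; "wrist_force": force on the tool from outside, world axes, zero at the start; "torque": the same for the moment, N m; "width": finger opening in mm; "finger_force": force on a finger pad.
Only numpy, scipy, OpenCV 4.12 (cv2) and the standard library are available. Lean on these libraries where they do the work, as an engineer would, in place of code of your own. Each camera call takes 0.05 s, during which the arm holds its last target. There are 200 camera calls.

## Task

Raise the stiff cover of the stationery box to about 110 degrees from closed, like a laptop screen, so that it stays there; then carry the clip well's two nested lids together, without taking them apart, and lower them gently onto the round well in the box until the inner lid is fully seated. Then lift only the outer lid straight up by about 10 cm, leaving the inner lid seated and undisturbed in the well, and finish while still holding the outer lid level and still above it (it is wanted for relabelling). Leave everything else on the desk where it is.

Things in the scene. Friction and masses are not known exactly. Their poses are not given: they have to be found in the camera images.
- clipbox: Grey stationery box fixed to the desk, 140 (its x) by 150 (its y) mm, top deck 45 mm above the desk; origin at the centre of its underside, z up. Its hinged cover lies over it at the start; the cover's hinge runs along the box's x axis at its +y side (left, seen from the robot).
- well (a point): Centre of the mouth of the clip well, 57 mm above the desk, 30 mm towards -y from the box's centre: a round steel collar on the box's deck, standing 12 mm above the deck, outside diameter 52 mm, inside 46 mm, 10 mm deep. Under the cover until that is raised. Axes as the box's.
- cover (a joint): Angle of the cover in rad: 0 closed (level, 68 mm above the desk), 1.57 upright, 1.92 = 110 degrees, stop at 2.5. Starts between closed and slightly ajar. Stiff friction hinge (0.4 N m, about 3 N at the bar): it stays where it is left. The cover is a 5 mm plate, 140 mm wide, reaching 142 mm from the hinge, plus the pull bar.
- cover_bar (a point): Middle of the cover's pull bar: round steel bar, 10 mm diameter, parallel to the hinge, 90 mm long on two arms (80 mm clear between), 40 mm beyond the cover's free edge in the plane of the plate, 182 mm from the hinge axis; at the box's -y side when closed. It swings up and over towards the box's +y. Axes turn with the cover: x along the bar, y to the hinge.
- cover_hinge (a point): Middle of the cover's hinge axis, 68 mm above the desk, 72 mm towards +y from the box's centre; axis along the box's x. Axes as the box's.
- inner_flange (a point): Centre of the inner lid, half-way up its flange. Loose steel, 0.10-0.19 kg, round about z (up). Flange 58 mm diameter, 12 thick; below it a plug 10 long, 41 diameter tapering to 33, on which it stands on the desk at first; above it a boss 36 wide, 8 high, inside the outer lid. Seated in the well, this point is 6 mm above point well. Lifting it by the flange carries the outer lid along.
- outer_knob (a point): Centre of the outer lid's knob, half-way up it: round, 20 mm diameter, 16 high, on a loose steel cap (0.05-0.09 kg) 46 mm diameter, 17 high that rests by weight alone, with 2 mm play, over the inner lid's boss and on its flange. Nested, this point is 31 mm above point inner_flange; the knob's top is 55 mm above the desk at first. z is its axis, up.
- pin_tin: Bystander: round steel pin tin 58 mm diameter, 42 mm high with a thin 14 mm wide knob on top (54 mm in all); origin at the centre of its underside. Stands where the nested lids could stand: either may be the nearer. The nested lids have the stepped shape (wide flange low down, narrower cap above, thick knob).
- stapler: Bystander: black stapler, 130 by 34 mm, 50 mm high, origin under its centre.
- tape_dispenser: Bystander: black tape dispenser 140 by 50 mm, 71 mm high, origin under its centre.
- hole_punch: Bystander: hole punch 105 by 75 mm, 58 mm high, origin under its centre.
- rubber_stamp: Bystander: wooden rubber stamp 60 by 30 mm, 68 mm high, origin under its centre.
- mug: Bystander: white mug, 76 mm diameter, 90 mm high, origin under its centre.
Not all that is in view belongs to the job. Leave any yellow look-alike of the part that bears inner_flange alone. Leave any yellow look-alike of the part that bears outer_knob alone.

How it is judged (in metres and radians):
On the way, in this order (a step that is already met when the one before it is completed fails the run):
1. the cover stands still at about 110 degrees (value of joint cover between 1.74 and 2.1 rad and velocity of joint cover between -0.05 and 0.05 rad/s), for 0.3 s.
2. the nested lids sit together on the well, let go (horizontal distance between inner_flange and well below 0.0045 m and z of inner_flange in the frame of well between 0.003 and 0.0085 m and angle between inner_flange's own z axis and vertical below 0.08 rad and distance between outer_knob and inner_flange below 0.036 m and contact force between the fingers and inner_lid below 0.1 N and linear speed of inner_lid below 0.03 m/s), for 0.2 s.
At the end, for the whole second after the job is handed in: Cover at 110 degrees within 10; inner lid seated on the well (within 4.5 mm of its axis, flat), untouched by the robot; outer lid held in the fingers, still, level within 15 degrees, 60 to 170 mm above its nested place and within 50 mm sideways, touching neither box nor inner lid (value of joint cover between 1.74 and 2.1 rad and horizontal distance between inner_flange and well below 0.0045 m and z of inner_flange in the frame of well between 0.003 and 0.0085 m and angle between inner_flange's own z axis and vertical below 0.08 rad and z of outer_knob in the frame of inner_flange between 0.091 and 0.201 m and horizontal distance between outer_knob and inner_flange below 0.05 m and angle between outer_knob's own z axis and vertical below 0.26 rad and contact force between the fingers and outer_lid above 0.5 N and contact force between outer_lid and clipbox below 0.05 N and contact force between each of outer_lid, the arm, the fingers and inner_lid below 0.05 N and linear speed of outer_lid below 0.03 m/s); the arm keeps its last pose, push and grip.
It fails at once if the lids come apart while the inner lid is not seated on the well (carried separately, or the inner lid dragged out) (distance between outer_knob and inner_flange above 0.043 m and not (horizontal distance between inner_flange and well below 0.0045 m and z of inner_flange in the frame of well between 0.003 and 0.0085 m and angle between inner_flange's own z axis and vertical below 0.08 rad)).
It fails at once if the inner lid is dropped into the well instead of lowered (over 0.35 m/s within 25 mm of its seat) (horizontal distance between inner_flange and well below 0.03 m and z of inner_flange in the frame of well below 0.031 m and linear speed of inner_lid above 0.35 m/s).
It fails at once if a bystander is moved by more than 30 mm or tipped (distance of any of pin_tin, stapler, tape_dispenser, hole_punch, rubber_stamp, mug from where it was at the start of the episode above 0.03 m or angle between any of pin_tin, stapler, tape_dispenser, hole_punch, rubber_stamp, mug's own z axis and vertical above 0.35 rad).
It also fails if it takes over 72 s, if anything falls off the work surface, if the arm or the gripper's body presses on something with over 40 N, if the wrist force passes 120 N, or if a joint passes its speed limit or range.

## Working session

There is one attempt and no reset: what is moved stays moved. The work goes in short steps, each a Python script; the robot and the scene stay as the last script left them, time stands still between calls to the robot, and variables do not carry over. Pictures are saved under pics/ and viewed, at most 11 in all, crops included, and the job is handed in when it is done.

```bash
mkdir -p pics; python3 - <<'E'
from rig import arm, imaging
import cv2
for n in("scene","top"):
    i=imaging.capture(n); cv2.imwrite(f"pics/{n}0.png",i[:,:,::-1]); c=imaging.camera_info(n); print(n,c)
print(arm.get_obs())
E
```

```text
scene {'mtx': array([[436.66911924,   0.        , 319.60271523],
       [  0.        , 436.66911924, 245.75895359],
       [  0.        ,   0.        ,   1.        ]]), 'origin': array([941.16367388, 507.98627969, 828.52885376]), 'orientation': array([0.1003609 , 0.32329605, 0.89839482, 0.27981083])}
top {'mtx': array([[559.4401138 ,   0.        , 318.83825756],
       [  0.        , 559.4401138 , 245.15937223],
       [  0.        ,   0.        ,   1.        ]]), 'origin': array([ 501.95936375,  -34.36637539, 1159.52429368]), 'orientation': array([-0.01554564,  0.01773784,  0.71179333, -0.70199285])}
{'time': 0.1, 'joint_pos': array([ 1.23963456e+00,  1.31064568e-01,  1.48913585e+00, -2.42355674e-05,
        1.52301157e+00, -8.53704027e-02]), 'qvel': array([-6.78903186e-04, -1.97056627e-03, -7.58133552e-04,  3.85628686e-04,
       -6.98293569e-05,  8.31574362e-04]), 'joint_efforts': array([ 7.86134660e-04, -5.61340964e+01, -4.93094230e+01,  7.69812497e-02,
        2.92516494e-02, -1.24365956e-04]), 'position': array([145.80077108, 581.49869612, 217.72390073]), 'ee_rot': array([ 1.22585934e-01,  9.92457572e-01, -7.94676187e-04, -1.55568455e-04]), 'wrist_force': array([ 0.59512664, -0.95618383,  0.30794712]), 'torque': array([-0.02061428, -0.01980119, -0.02925581]), 'finger_force': 0.0, 'width': 92.96202853554426}
```

View pics/top0.png

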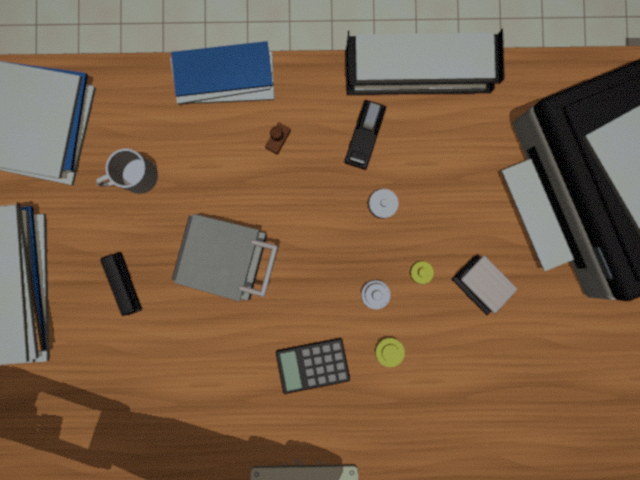

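View pics/scene0.png

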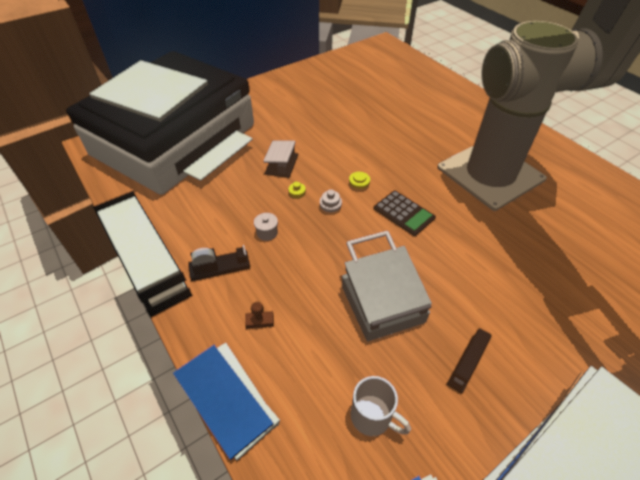

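```bash
cat > h.py <<'E'
import numpy as np, cv2
from scipy.spatial.transform import Rotation as R
from rig import arm, imaging
def ray(info,uv):
    K=info["mtx"]; d=np.linalg.inv(K)@np.array([uv[0],uv[1],1.]); d=np.array([d[0],-d[1],-d[2]])
    d=R.from_quat(info["orientation"]).apply(d); return np.array(info["origin"],float),d/np.linalg.norm(d)
def plane(info,uv,z):
    o,d=ray(info,uv); return o+d*(z-o[2])/d[2]
def two(i1,u1,i2,u2):
    o,d=ray(i1,u1);p,e=ray(i2,u2); s=np.linalg.lstsq(np.c_[d,-e],p-o,rcond=None)[0]
    a,b=o+s[0]*d,p+s[1]*e; return (a+b)/2,np.linalg.norm(a-b)
def down(yaw):  # tool z down, tool y (closing line) at yaw from world x
    y=np.array([np.cos(yaw),np.sin(yaw),0]);z=np.array([0,0,-1.]);return R.from_matrix(np.c_[np.cross(y,z),y,z]).as_quat()
def snap(n,f):
    c=imaging.camera_info(n); i=imaging.capture(n); cv2.imwrite(f"pics/{f}.png",i[:,:,::-1]); return c,i
E
python3 - <<'E'
from h import *
t=imaging.camera_info("top"); s=imaging.camera_info("scene")
print("lids",plane(t,(376,295),55),plane(s,(331,195),55)); print("tin",plane(t,(383,203),54))
print("bar ends",plane(t,(277,247),68),plane(t,(265,294),68))
print("bar ends 2view",two(t,(277,247),s,(350,242)),two(t,(265,294),s,(388,236)))
print("cover corners",[plane(t,p,68).round() for p in((193,214),(262,232),(242,299),(173,283))])
for q in [down(0),down(np.pi/2),down(-np.pi/2)]: print(arm.inverse_kinematics([470,100,330],q))
w=imaging.camera_info("wrist"); o=arm.get_obs(); r=R.from_quat(o["ee_rot"]).inv(); print(w["mtx"],r.apply(w["origin"]-o["position"]),(r*R.from_quat(w["orientation"])).as_matrix())
E
```

```text
lids [ 454.18772725 -149.31727451   55.        ] [ 459.76093176 -139.95907681   55.        ]
tin [ 636.07041544 -166.73954815   54.        ]
bar ends [550.88517583  43.62506387  68.        ] [459.72109502  67.90746014  68.        ]
bar ends 2view (array([546.19825643,  43.2595666 , 107.40678323]), np.float64(7.623975462086958)) (array([457.91743133,  68.10660928,  92.70024736]), np.float64(7.4341159571984035))
cover corners [array([618., 207.,  68.]), array([581.,  73.,  68.]), array([451., 113.,  68.]), array([484., 247.,  68.])]
[ 1.02886080e-01 -2.13747713e-01  1.62220065e+00 -4.44089210e-16
  1.73313971e+00  1.02886080e-01]
[ 1.02886080e-01 -2.13747713e-01  1.62220065e+00 -4.44089210e-16
  1.73313971e+00 -1.46791025e+00]
[ 1.02886080e-01 -2.13747713e-01  1.62220065e+00 -4.44089210e-16
  1.73313971e+00  1.67368241e+00]
[[380.56751403   0.         322.2829232 ]
 [  0.         380.56751403 238.32246633]
 [  0.           0.           1.        ]] [ 6.75121011e+01  1.48796023e-01 -1.65268274e+02] [[ 1.36978200e-04  9.69656224e-01  2.44472468e-01]
 [ 9.99999905e-01 -3.16522470e-05 -4.34758113e-04]
 [-4.13827807e-04  2.44472505e-01 -9.69656137e-01]]
```

```bash
python3 - <<'E'
from h import *
import pickle
yaw=np.radians(75); q=down(yaw)
arm.move_ptp([455,-146,220],q); a=snap("wrist","w_lids")
arm.move_ptp([505,56,260],q); b=snap("wrist","w_bar")
pickle.dump((a,b),open("w.pkl","wb")); print(arm.get_obs()["time"],arm.get_obs()["position"])
E
```

```text
3.8417 [504.7363676   54.85528306 259.45348632]
```

View pics/w_lids.png

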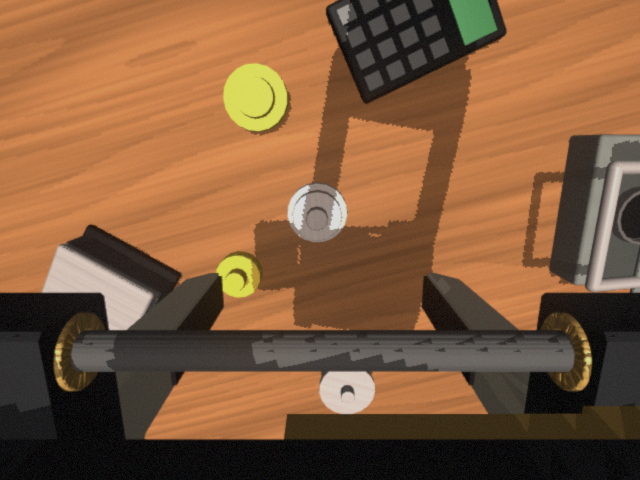

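View pics/w_bar.png

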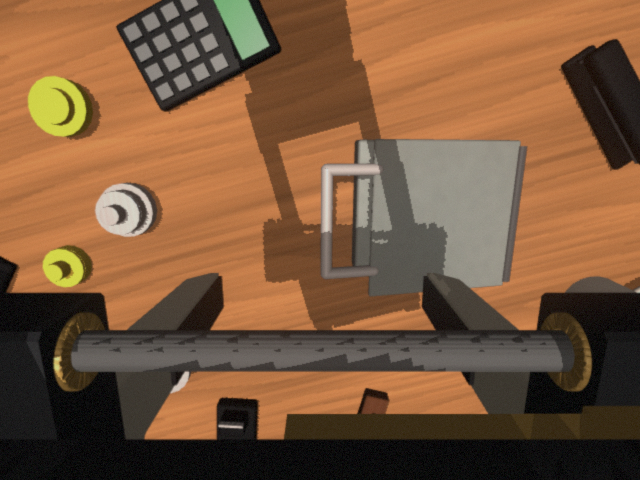

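```bash
python3 - <<'E'
from h import *
import pickle
a,b=pickle.load(open("w.pkl","rb")); A,B=a[0],b[0]; t=imaging.camera_info("top")
# bar: bright outline in w_bar, row-wise centre columns
g=cv2.cvtColor(b[1],cv2.COLOR_RGB2HSV); 
for r in (185,200,215,240,255): 
    c=np.where((g[r,300:345,1]<70))[0]+300; print(r,c.min() if len(c) else None,c.max() if len(c) else None,len(c))
for n,wu,tu,lu in (("near",(326,170),(263.5,292),(619,168)),("far",(325,271),(275,248),(601,285))):
    print(n,two(A,lu,B,wu),two(B,wu,t,tu))
# knob top / flange of the lids across the two wrist views
print("knob",two(A,(317,218),B,(115,214))); print("flange planes z=22",plane(A,(317,212),22),plane(B,(127,210),22)); print("knobplane55",plane(A,(317,218),55),plane(B,(115,214),55))
m=cv2.inRange(cv2.cvtColor(a[1],cv2.COLOR_RGB2HSV),(0,0,60),(179,45,255)); m[:170]=0;m[255:]=0;m[:,:270]=0;m[:,370:]=0
c=max(cv2.findContours(m,0,1)[0],key=cv2.contourArea); print(cv2.fitEllipse(cv2.convexHull(c)))
E
```

```text
185 322 332 11
200 321 332 12
215 321 331 11
240 321 331 11
255 321 331 11
near (array([461.2085406 ,  70.35911027, 112.47307933]), np.float64(0.20233535281030668)) (array([463.88160091,  70.03148899,  75.58724331]), np.float64(0.07105668418631171))
far (array([543.51846818,  47.61236901, 117.16582191]), np.float64(1.2972474472382636)) (array([547.94826529,  45.78667172, 100.81469326]), np.float64(1.584822734000073))
knob (array([ 453.58707292, -149.61877784,   42.50323115]), np.float64(0.42291875962505027))
flange planes z=22 [ 451.90492998 -149.44043348   22.        ] [ 453.38598574 -147.36298389   22.        ]
knobplane55 [ 451.46925701 -148.88457871   55.        ] [ 452.9394047 -142.2616185   55.       ]
((316.9522399902344, 211.97702026367188), (57.27666091918945, 58.81516647338867), 96.78289794921875)
```

```bash
python3 - <<'E'
from h import *
import pickle
a,b=pickle.load(open("w.pkl","rb")); B=b[0]
e=[plane(B,p,100) for p in((326,170),(325,271))]; print(e,np.linalg.norm(e[1]-e[0]),np.degrees(np.arctan2(*(e[1]-e[0])[[1,0]])))
m=(e[0]+e[1])/2
arm.gripper_to(40); arm.move_ptp([m[0],m[1],150],down(np.radians(75)))
c=snap("wrist","w_bar2"); pickle.dump(c,open("w2.pkl","wb")); print(arm.get_obs()["position"],arm.get_obs()["time"])
E
```

```text
[array([462.16884722,  70.22301685, 100.        ]), array([548.61836668,  46.40930576, 100.        ])] 89.66946108471966 -15.40095249156772
[506.70243289  58.32145623 152.26821401] 5.3917
```

View pics/w_bar2.png

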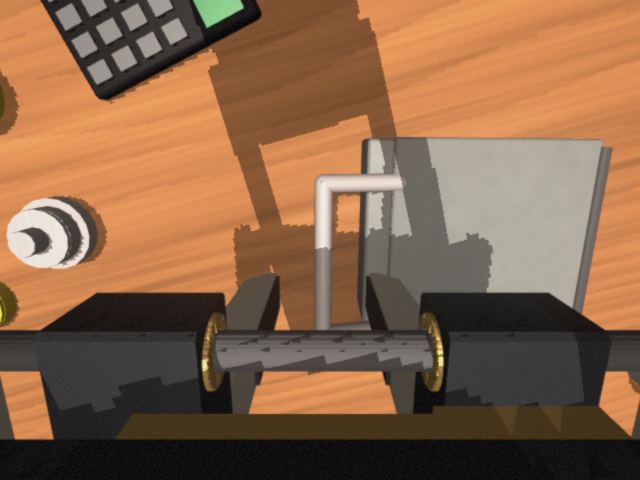

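```bash
python3 - <<'E'
from h import *
import pickle
C=pickle.load(open("w2.pkl","rb"))[0]; B=pickle.load(open("w.pkl","rb"))[1][0]
for z in(80,90,100,110): e=[plane(C,p,z) for p in((323,183),(323,329))]; print(z,np.linalg.norm(e[1]-e[0]),sum(e)/2)
print(two(C,(323,183),B,(326,170)),two(C,(323,329),B,(325,271)))
E
```

```text
80 98.77016733055876 [511.50107739  57.43567356  80.        ]
90 94.5837678003936 [508.48264583  58.21996509  90.        ]
100 90.3973682702284 [505.46421426  59.00425662 100.        ]
110 86.21096874006318 [502.4457827   59.78854815 110.        ]
(array([463.30284808,  70.1878049 ,  84.35896524]), np.float64(0.23237808660591056)) (array([548.35232342,  47.00611607, 101.24276315]), np.float64(1.0340253994515458))
```

```bash
python3 - <<'E'
from h import *
yaw=np.radians(74.7); q=down(yaw); u=np.array([np.cos(yaw),np.sin(yaw),0]); k=np.array([0,0,1.])
arm.movel([505.5,58.7,81],80,rotation=q); arm.wait(.2)
f0=arm.get_obs()["wrist_force"]
arm.gripper_to(5,15); o=arm.get_obs(); print(o["width"],o["finger_force"],o["position"],o["wrist_force"]-f0)
th0=np.arcsin(32/182); p0=np.array([505.5,58.7,81]); 
for th in np.linspace(th0,1.92,15)[1:]:
    p=p0+182*(np.cos(th0)-np.cos(th))*u+182*(np.sin(th)-np.sin(th0))*k
    arm.movel(p,70); o=arm.get_obs(); f=o["wrist_force"]-f0; print(round(th,2),o["position"].round(1),p.round(1),f.round(1),round(o["width"],1))
    if np.linalg.norm(f)>45 or o["width"]<8: print("STOP");break
print(o["time"])
E
```

```text
9.677386995318376 15.00003531575203 [505.43012352  58.52378103  80.97723717] [-0.18096968 -0.76183492 -0.39509287]
0.3 [507.1  64.6 103.3] [506.9  63.9 103. ] [ 1.8  5.1 -0.4] 9.5
0.43 [509.4  73.3 123.9] [509.   71.6 124.2] [ 5.4  9.5 -4.5] 9.4
0.55 [512.   84.3 143.2] [511.8  81.9 144.2] [ 6.7 13.3 -8. ] 9.5
0.67 [515.2  97.1 161. ] [515.3  94.4 162.7] [  8.8  14.2 -12.5] 9.7
0.8 [519.  111.6 176.9] [519.3 109.1 179.5] [  9.5  14.  -16.2] 9.4
0.92 [523.2 127.7 191.2] [523.8 125.7 194.2] [  9.1  12.  -17.4] 9.7
1.05 [527.9 145.3 203.4] [528.8 143.9 206.7] [  7.5  10.2 -15.7] 9.6
1.17 [533.1 164.2 213.2] [534.2 163.5 216.8] [  4.9   6.8 -15.3] 9.3
1.3 [538.8 185.6 221.6] [539.8 184.1 224.2] [  4.8   7.1 -20.8] 9.6
1.42 [544.8 206.7 227.5] [545.7 205.5 229. ] [  0.4   5.2 -23.4] 9.4
1.55 [551.2 228.1 230.4] [551.6 227.2 230.9] [ -2.7   2.2 -24.6] 9.8
1.67 [557.1 249.2 229.9] [557.6 249.1 230.1] [ -4.1  -0.  -22.5] 9.4
1.8 [563.  270.5 226.6] [563.5 270.6 226.4] [ -6.4  -0.2 -20. ] 9.4
1.92 [568.7 291.3 220.5] [569.2 291.6 220. ] [ -7.7  -2.3 -17.3] 9.2
13.8583
```

```bash
python3 - <<'E'
from h import *
import pickle
arm.gripper_to(30); o=arm.get_obs(); p=o["position"]; arm.movel([p[0],p[1],300],150)
q=down(np.radians(-15.3)); arm.move_ptp([526,133,240],q); arm.gripper_to(72,25)
c=snap("wrist","w_well"); s=snap("scene","s1"); 
arm.move_ptp([453,-148.5,160],q); l=snap("wrist","w_lids2"); pickle.dump((c,s,l),open("w3.pkl","wb")); print(arm.get_obs()["time"],arm.get_obs()["position"])
cv2.imwrite("pics/both.png",np.hstack([cv2.resize(x[1][:,:,::-1],(400,300)) for x in (c,s)]))
E
```

```text
18.475 [ 453.84965519 -147.77383599  160.6395477 ]
```

View pics/both.png

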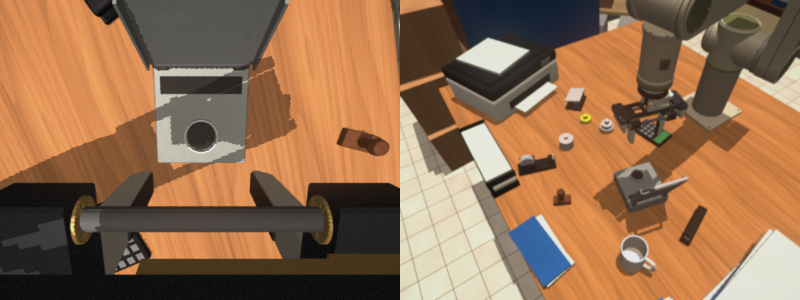

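View pics/w_lids2.png

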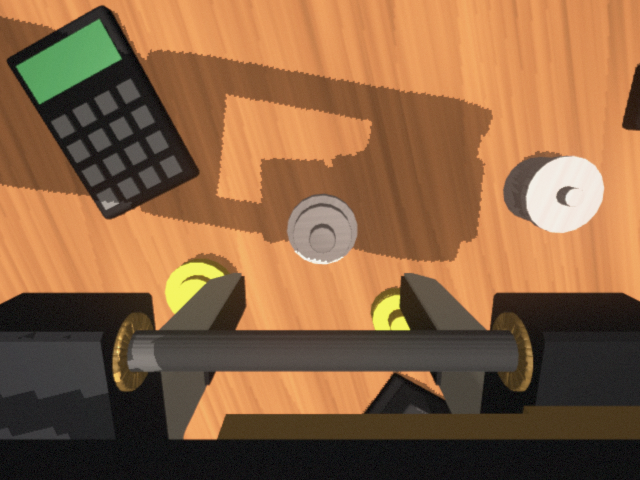

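```bash
python3 - <<'E'
from h import *
import pickle
c,s,l=pickle.load(open("w3.pkl","rb"))
def best(img,m,roi,ax):
    x0,y0,x1,y1=roi; k=np.zeros_like(m); k[y0:y1,x0:x1]=m[y0:y1,x0:x1]
    cs=[cv2.convexHull(x) for x in cv2.findContours(k,1,1)[0] if cv2.contourArea(x)>150]
    for x in sorted(cs,key=cv2.contourArea)[::-1][:4]: print(ax,[np.round(v,1) for v in cv2.fitEllipse(x)])
hs=lambda i:cv2.cvtColor(i,cv2.COLOR_RGB2HSV)
best(l[1],cv2.inRange(hs(l[1]),(0,0,0),(179,75,255)),(270,180,375,280),"flange")
best(c[1],cv2.inRange(hs(c[1]),(0,0,0),(179,255,75)),(285,180,360,255),"well dark")
best(c[1],cv2.inRange(hs(c[1]),(0,0,0),(179,255,95)),(285,180,360,255),"well dark2")
for n,i,z,uv,r in(("flange",l[0],22,(322.5,229),29),("well",c[0],57,(322,217.6),23)): print(n,plane(i,uv,z), "px radius",[r*380.6/np.linalg.norm(plane(i,uv,z)-i["origin"])])
w=(c[1][165:270,270:375,::-1]); v=l[1][175:280,270:375,::-1]; cv2.imwrite("pics/crop.png",np.hstack([cv2.resize(k,(400,400)) for k in(w,v)]))
t=imaging.camera_info("top"); print("yellow",plane(t,(422,272),15),plane(t,(390,352),15))
E
```

```text
flange [array([321.8, 228.9]), array([69.4, 69.8]), np.float64(24.0)]
well dark [array([321.3, 216.4]), array([43.2, 45.1]), np.float64(83.6)]
well dark2 [array([321.3, 217.9]), array([46.9, 47.5]), np.float64(79.6)]
flange [ 453.60841396 -148.95599586   22.        ] px radius [np.float64(35.4474851780086)]
well [525.68294279 132.95846114  57.        ] px radius [np.float64(24.67767421148749)]
yellow [ 498.00851854 -248.42525913   15.        ] [ 336.69150619 -179.75101694   15.        ]
```

View pics/crop.png

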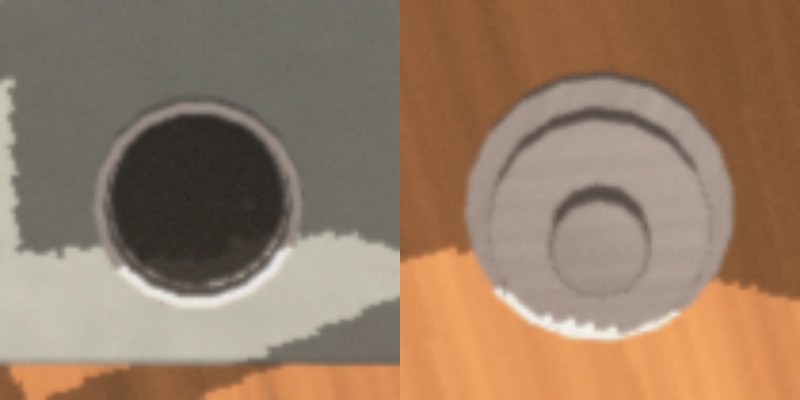

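```bash
python3 - <<'E'
from h import *
import pickle
c,s,l=pickle.load(open("w3.pkl","rb"))
W=plane(c[0],(322.2,218.1),57); L=plane(l[0],(321.9,228.9),22); print(W,L)
arm.movel([L[0],L[1],30],100); print(arm.movel([L[0],L[1],2.5],30,stop_force=10)); arm.wait(.2)
arm.gripper_to(50,30); o=arm.get_obs(); g=o["position"]; print(o["width"],o["finger_force"],g)
arm.movel([g[0],g[1],g[2]+20],40); arm.movel([g[0],g[1],125],100)
o=arm.get_obs(); print(o["width"],o["position"],o["time"])
arm.movel([W[0],W[1],125],120); arm.wait(.3); i=snap("wrist","w_carry"); print(arm.get_obs()["position"],arm.get_obs()["wrist_force"])
pickle.dump((W,L,g,i[0],i[1]),open("w4.pkl","wb"))
E
```

```text
[525.73759792 132.45268809  57.        ] [ 453.15713856 -148.7456558    22.        ]
False
57.04932344211544 30.000194013118744 [ 453.20054543 -148.75942659    2.54981757]
57.16564831755672 [ 452.63017481 -148.51634293  124.12030633] 23.4167
[525.74416013 132.38020823 125.02282824] [-0.24112252  0.06119077 -1.77354168]
```

View pics/w_carry.png

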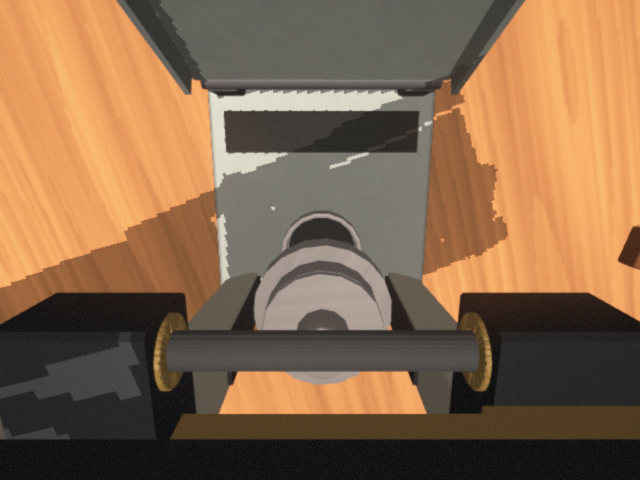

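```bash
python3 - <<'E'
from h import *
import pickle
W,L,g,_,_=pickle.load(open("w4.pkl","rb"))
arm.movel([W[0],W[1],68],60); arm.wait(.2); f0=arm.get_obs()["wrist_force"]
print(arm.movel([W[0],W[1],48.5],18,stop_force=6)); o=arm.get_obs(); print(o["position"],(o["wrist_force"]-f0).round(1),o["width"],o["time"])
E
```

```text
True
[525.52253324 132.41093719  49.54067648] [ 0.1 -1.1  5.7] 57.114586376679135 28.5833
```

```bash
python3 - <<'E'
from h import *
o=arm.get_obs(); x,y,_=o["position"]
arm.gripper_to(74); arm.wait(.5); x2,y2,_=arm.get_obs()["position"]; print(x2,y2)
arm.movel([x,y,125],60); arm.gripper_to(36); i=snap("wrist","w_rel"); 
print(arm.movel([x,y,88],40,stop_force=6)); arm.wait(.2); print(arm.get_obs()["position"],arm.get_obs()["wrist_force"])
arm.gripper_to(10,20); o=arm.get_obs(); print(o["width"],o["finger_force"],o["position"],o["wrist_force"],o["time"])
E
```

```text
524.352764295697 132.24872702040128
False
[525.74578554 132.45509291  88.33624447] [-1.22627966 -0.4320463   1.13065612]
18.91229941778549 20.000211596488953 [525.56424811 132.40908056  88.06030729] [-0.08234361  0.39497454  0.08453745] 33.575
```

View pics/w_rel.png

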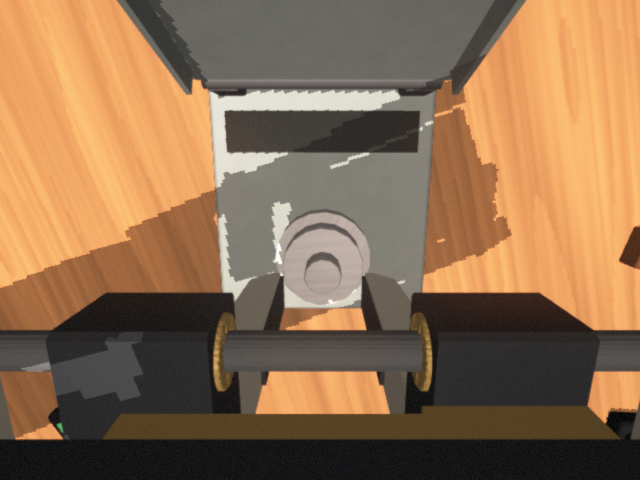

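```bash
python3 - <<'E'
from h import *
o=arm.get_obs(); x,y,z=o["position"]
arm.movel([x,y,z+25],25); arm.movel([x,y,z+102],60); arm.wait(.7); o=arm.get_obs(); print(o["width"],o["finger_force"],o["position"],o["wrist_force"],o["time"])
a=snap("wrist","w_end")[1]; b=snap("scene","s_end")[1]
cv2.imwrite("pics/end.png",np.hstack([cv2.resize(a,(400,300)),cv2.resize(b[120:370,420:640],(400,454))[77:377]])[:,:,::-1])
E
```

```text
19.0775346681921 19.99949187040329 [525.57958607 132.41327833 190.07432957] [-0.82870346 -1.45922984 -0.43627495] 36.8583
```

View pics/end.png

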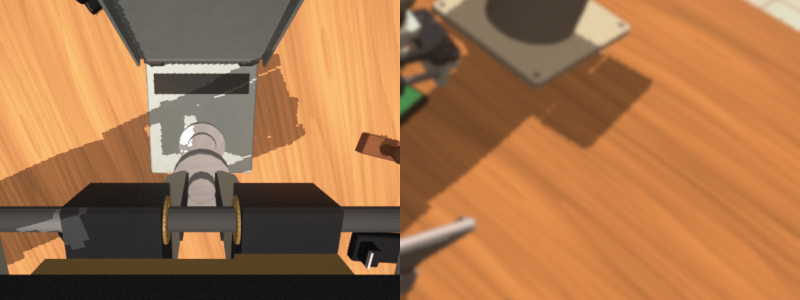

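The left half shows the outer lid in the fingers at about (205,180). The inner lid, with its boss, is still in the well at about (201,140). The grip reads 20 N.

```bash
python3 -c "
from rig import arm
print(arm.job_done())"
```

```text
the job is handed in; nothing more can be done
None
```

I handed the job in at about 37 s: the cover is raised to about 110°, the inner lid is seated in the well, and the outer lid is held about 10 cm above it. The hand-in call gave no verdict, and I did not measure the cover angle after letting go of the bar.

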